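Scrape a squeezed lemon half through the sprung flap of the chopping station

TASK

Clear the squeezed lemon half off the board into the scrap bin of the chopping station. Push the bin's self-closing flap open with one finger and, while that finger keeps it open, push the lemon half across the board and over the sill with the other finger, so that the wet fruit is not used to push the flap. Do not grip the lemon half or pick it up, leave the garlic and the other things where they are, and let the flap close again behind it.

Things in the scene. Friction and masses are not known exactly. Their poses are not given: they have to be found in the camera images.
- station: Chopping station, fixed: flat wooden board on a box, 340 long (its x), 230 wide (y), board top 120 mm over the worktop. Origin on the worktop under the sill's middle; x points along the board into the bin, z up. Board x -200 to 0 mm, no raised edge. Then the bin mouth: x 0 to 128, y -90 to 90 mm, floor 12 mm over the worktop, low steel hood: side cheeks, roof x 84 to 136, 52 mm over the board.
- sill (a point): Middle of the sill (the board's plain end at the bin mouth), at the height of the board's top; axes as the station's. From above only the flap covers the mouth from the sill to 80 mm beyond it: fingers that point down can push the flap inwards until they stand about 72 mm beyond the sill. Wall cupboards hang over the back of the worktop (x over 0.66 m, from 0.41 m up): swing the arm in drawn back.
- flap_hinge (a joint): Angle of the flap, rad: 0 shut, grows as it is pushed in and down, 1.01 hangs straight down, stop at 1.15. Its spring shuts it as soon as it is let go; about 1 N on its lower edge starts to open it, about 5 N near the hinge holds it wide open.
- flap: Steel flap, 94 mm long, 172 wide, 2.5 thick, thin rubber edge. Origin: middle of its hinge line, 80 mm beyond the sill (station x), 50 mm above the board. Shut, it slopes from there down to the sill, 32 degrees off level. It swings inwards and down; its free edge dips below the board's level.
- lemon_half: Squeezed lemon half, a yellow dome lying on the board cut face down, 50 mm diameter, 30 mm high, 45 g, slides easily. Origin: middle of its cut face (on the board). It lies 85 to 120 mm before the sill and 38 to 50 mm to one or the other side of the board's middle line, with the garlic on the other side.
- garlic: Whole garlic bulb on the board, 56 mm diameter, 56 mm high, loose, to be left alone. Origin: middle of its underside.
- honey_jar: Honey jar with a grey lid, 66x72x102 mm, on the worktop behind the station, loose, to be left alone. Origin: middle of its underside.
- tumbler: Clear drinking glass, 79 mm diameter, 90 mm high, on the worktop behind the station, loose, to be left alone. Origin: middle of its underside.
- spice_jar: Spice jar with a black cap, 41 mm diameter, 105 mm high, on the worktop behind the station, loose, to be left alone. Origin: middle of its underside.

How it is judged (in metres and radians):
On the way, in this order (a step that is already met when the one before it is completed fails the run):
1. a finger pushes the flap open while the lemon half is still on the board (value of joint flap_hinge above 0.12 rad and contact force between the fingers and flap above 0.1 N and x of lemon_half in the frame of station below 0 m and z of lemon_half in the frame of station above 0.11 m), for 0.05 s.
2. the lemon half has dropped below the sill while a finger still keeps the flap open (value of joint flap_hinge above 0.25 rad and contact force between the fingers and flap above 0.1 N and x of lemon_half in the frame of station above 0 m and z of lemon_half in the frame of station below 0.085 m).
At the end, for the whole second after the job is handed in: The lemon half lies at rest down in the bin (within the mouth's outline, its cut face's middle less than 75 mm above the worktop), the flap is shut again (under 0.06 rad), and garlic, honey jar, tumbler and spice jar are within 15 mm of where they stood (x of lemon_half in the frame of station between 0 and 0.13 m and y of lemon_half in the frame of station between -0.095 and 0.095 m and z of lemon_half in the frame of station below 0.075 m and linear speed of lemon_half below 0.03 m/s and value of joint flap_hinge below 0.06 rad and distance of each of garlic, honey_jar, tumbler, spice_jar from where it was at the start of the episode below 0.015 m); the robot touches nothing.
It fails at once if the lemon half is lifted off the board (more than 15 mm) (z of lemon_half in the frame of station above 0.135 m).
It fails at once if the lemon half is gripped or pressed hard by the fingers (over 8 N; sliding it takes under 1 N) (contact force between the fingers and lemon_half above 8 N).
It fails at once if the lemon half, still on the board, is pressed against the flap (over 0.5 N) (contact force between lemon_half and flap above 0.5 N and x of lemon_half in the frame of station below -0.008 m).
It fails at once if the garlic is moved by more than 15 mm (distance of garlic from where it was at the start of the episode above 0.015 m).
It fails at once if a thing behind the station is moved by more than 15 mm (distance of any of honey_jar, tumbler, spice_jar from where it was at the start of the episode above 0.015 m).
It also fails if it takes over 38 s, if anything falls off the work surface, if the arm or the gripper's body presses on something with over 40 N, if the wrist force passes 120 N, or if a joint passes its speed limit or range.

ROBOT

A 6-joint arm with a two-finger parallel gripper is mounted at the origin on a cart in front of the work surface, level with it; the furniture and walls round the work are solid. World frame = base frame: x ahead of the robot, y to its left, z up, the work surface at z = 0. Lengths are in mm, angles in rad, forces in N, time in s.
With the tool pointing down it reaches from about 350 to 975 mm from the base axis. Payload 7.1 kg.
Tool frame: the origin (TCP) lies on the front face of the gripper's body, between the roots of the fingers; the fingertips stand 80 mm ahead of it and the grasp point (between the pads) lies 61 mm ahead of it; z points along the fingers, y is the line along which they close (so a half turn about z gives the same grasp; the last joint's range is limited). The gripper opens to 88 mm and grips with 3 to 60 N. Pads are 20 mm wide; open, the fingers measure 115 mm over their backs; the gripper's body (75 mm by 178 mm) begins 61 mm behind the grasp point.
Start: joints at [1.207, 0.423, 1.63, -0, 1.089, -0.019], TCP at [211.223, 588.209, 302.675] pointing down, gripper open.
Joint ranges: [-3, 3], [-0.9, 2.11], [0.09, 2.58], [-1.31, 4.45], [0.11, 2.69], [-2.54, 2.54]. Speed limits (rad/s): [2.39, 2.39, 3.01, 3.14, 3.14, 3.14].

INTERFACE

Orientations are given as a rotation vector (axis times angle).
In Python, from workcell import readout, vision, close_job gives the robot as it stands.
- The arm moves only by the tool servo_tool, never from a script. Its argument "plan" is a list that holds one entry, the list of rows, each a list of 7 numbers: the gripper command: -1 is fully open, 1 is shut, values between are in proportion, then the shift along the world's x, y, z in units of 40 mm (1.0 is 40 mm), then the turn, a rotation vector about the world's x, y, z in units of 5 degrees (1.0 is 5 degrees). A call has 1 to 5 rows; each row shifts and turns the commanded pose from where the row before left it; what a row does not reach is not made up. A row lasts 1/12 s, in which the tool goes at most 41.7 mm and 7.16 degrees, less where a joint would pass 70% of its speed; a pose out of reach is approached as far as the arm can. A call is refused whole if a number of a shift passes 1 or a number of a turn 1, either way. A call with a gripper value outside its range is refused whole. The fingers move at their own pace and stop on an object; the grip force is fixed at half the most. Time passes only in rows, so rows that do not move let the fingers close. It gives the time, the measured TCP pose, the force, the opening and the grip force at its end, in the units of the state.
- readout.get_obs(): the state, without advancing time (a new reading comes with each control period).
- vision.get_image(name): name is "side" or "top"; returns the picture (384x512x3 uint8, red, green, blue); there is no depth.
- vision.camera_params(name): a dict with "fx", "fy", "cx", "cy" (pixels), "D" ([k1, k2, p1, p2, k3] as OpenCV has them; the pictures are not rectified), "rvec" (rotation vector, rad) and "tvec" (3), from world to camera coordinates, as OpenCV has them. Camera axes: x right, y down, z forward; pixel columns grow to the right and rows downward; lengths in mm; the calibration is good to about 2 mm. A picture is of the moment at which its call begins. camera_params takes no time and is no camera call.
- close_job(): hands the job in; it is judged then, once.
The state is a dict: "t": time; "qpos": joint angles; "qvel": joint speeds; "joint_torque": joint torques, N m; "ee_pos": TCP position; "orientation": TCP orientation; "ft_force": force on the tool from outside, world axes, zero at the start; "moment": the same for the moment, N m; "width": finger opening in mm; "grasp_force": force on a finger pad.
Only numpy, scipy, OpenCV 4.12 (cv2) and the standard library are available. Lean on these libraries where they do the work, as an engineer would, in place of code of your own. Each camera call takes 0.05 s, during which the arm holds its last target. There are 200 camera calls.

## Working session

There is one attempt and no reset: what is moved stays moved. The work goes in short steps, Python scripts to look and compute and a tool call to move; the robot and the scene stay as the last step left them, time stands still between calls to the robot, and variables do not carry over. Pictures are saved under pics/ and viewed, at most 10 in all, crops included, and the job is handed in when it is done.

Besides the shell and the picture viewer there is one more tool, called as name([rows], argument=value, ...), one row to a line, values as JSON. servo_tool: Moves the arm, as the interface text tells. Its arguments: {"type":"object","properties":{"plan":{"type":"array"}},"required":["plan"]}

```bash
mkdir -p pics; ls; python3 - <<'E'
from workcell import readout, vision
import cv2,numpy as np
print(readout.get_obs())
for n in("top","side"):
    im=vision.get_image(n); cv2.imwrite(f"pics/{n}0.png",im[:,:,::-1]); print(n,vision.camera_params(n))
a=cv2.imread("pics/top0.png");b=cv2.imread("pics/side0.png")
E
```

```text
pics
{'t': 0.0, 'qpos': array([ 1.20696589e+00,  4.23828260e-01,  1.63067364e+00, -3.29926752e-05,
        1.08857630e+00, -1.89601802e-02]), 'qvel': array([-0.00114948,  0.00085494,  0.00010771,  0.00050392,  0.00070888,
        0.00192092]), 'joint_torque': array([-7.11500034e-04, -5.44629300e+01, -2.73660976e+01,  6.43116049e-02,
        2.29277147e-02, -1.04169035e-04]), 'ee_pos': array([211.10490584, 587.81944823, 301.91588323]), 'orientation': array([-5.38972927e-01, -3.09475557e+00,  2.29941500e-03]), 'ft_force': array([ 0.92694876, -0.65952134,  1.40406508]), 'moment': array([-0.02699981,  0.04018006, -0.00825624]), 'grasp_force': 0.0, 'width': 87.60459209780116}
top {'fx': 361.14406460121234, 'fy': 361.14406460121234, 'cx': 256.7677938845712, 'cy': 192.76612951827832, 'D': array([0.03831944, 0.        , 0.        , 0.        , 0.        ]), 'rvec': array([ 2.14999623, -2.09144338,  0.20850793]), 'tvec': array([-223.9794486 ,  583.37512704,  863.26850693])}
side {'fx': 355.7587172422841, 'fy': 355.7587172422841, 'cx': 257.5106756727015, 'cy': 191.2547904754657, 'D': array([-0.07254022,  0.        ,  0.        ,  0.        ,  0.        ]), 'rvec': array([ 1.99627635, -1.72646183,  0.52404786]), 'tvec': array([-264.60601038,  523.35105378,  629.06135573])}
```

View pics/top0.png

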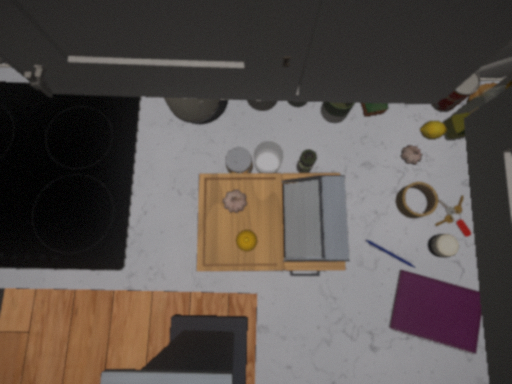

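View pics/side0.png

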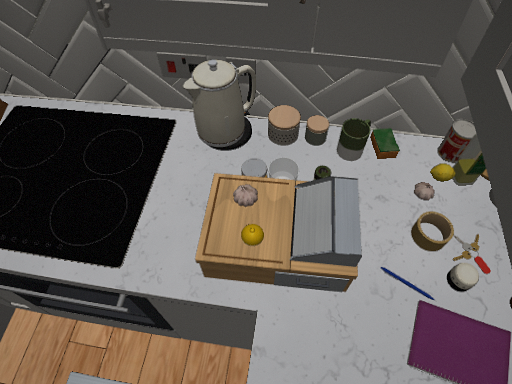

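The top view shows the board at px (197..347, 172..272), the lemon at (247,240) and the garlic at (235,201). The sill is near column 283, with the flap and hood to its right, and station x runs roughly along world -y. In the side view the lemon is at (252,235) and the garlic at (245,195). Jars and glass stand behind the station.

```bash
cat > h.py <<'E'
import cv2,numpy as np
from workcell import vision
def cast(n,uv,z):
    p=vision.camera_params(n);K=np.array([[p['fx'],0,p['cx']],[0,p['fy'],p['cy']],[0,0,1]])
    R=cv2.Rodrigues(p['rvec'])[0];c=-R.T@p['tvec']
    q=cv2.undistortPoints(np.float64(uv).reshape(-1,1,2),K,p['D']).reshape(-1,2)
    d=np.c_[q,np.ones(len(q))]@R
    return c+d*((z-c[2])/d[:,2])[:,None]
def proj(n,P):
    p=vision.camera_params(n);K=np.array([[p['fx'],0,p['cx']],[0,p['fy'],p['cy']],[0,0,1]])
    return cv2.projectPoints(np.float64(P).reshape(-1,1,3),p['rvec'],p['tvec'],K,p['D'])[0].reshape(-1,2)
def blob(m):
    c=max(cv2.findContours(m.astype(np.uint8),cv2.RETR_EXTERNAL,cv2.CHAIN_APPROX_NONE)[0],key=cv2.contourArea)
    return c.reshape(-1,2)
E
python3 - <<'E'
from h import *
for n in("top","side"):
    im=cv2.imread(f"pics/{n}0.png");hsv=cv2.cvtColor(im,cv2.COLOR_BGR2HSV);H,S,V=hsv.transpose(2,0,1).astype(int)
    if n=="top": x0,x1,y0,y1=190,355,165,280
    else: x0,x1,y0,y1=195,365,165,295
    roi=np.zeros(H.shape,bool);roi[y0:y1,x0:x1]=1
    lem=roi&(H>17)&(H<32)&(S>200)
    c=blob(lem);print(n,"lemon px",cv2.minEnclosingCircle(c),"world at 132",cv2.minEnclosingCircle(cast(n,c,132)[:,:2].astype(np.float32)))
    wood=roi&(H>5)&(H<25)&(S>80)
    m=cv2.morphologyEx(wood.astype(np.uint8),cv2.MORPH_OPEN,np.ones((2,2)))
    pts=np.argwhere(m)[:,::-1]
    W=cast(n,pts,120)[:,:2].astype(np.float32)
    r=cv2.minAreaRect(W);print("board",r,cv2.boxPoints(r).round(1).tolist())
    cv2.imwrite(f"pics/{n}w.png",m*255)
t=cv2.imread("pics/top0.png")[160:285,185:360];s=cv2.imread("pics/side0.png")[160:300,190:370]
t=cv2.resize(np.clip(t*1.3,0,255).astype(np.uint8),(560,400),interpolation=2)
cv2.imwrite("pics/tc.png",t)
E
```

```text
top lemon px ((246.10577392578125, 240.0673065185547), 9.30871295928955) world at 132 ((464.2983703613281, -186.5183868408203), 21.152570724487305)
board ((512.8124389648438, -242.4403533935547), (231.92227172851562, 336.00732421875), 1.6713733673095703) [[392.0, -77.9000015258789], [401.79998779296875, -413.79998779296875], [633.5999755859375, -407.0], [623.7999877929688, -71.0999984741211]]
side lemon px ((252.261474609375, 234.4954071044922), 10.84351634979248) world at 132 ((463.8061828613281, -188.55714416503906), 24.547016143798828)
board ((497.38983154296875, -244.2913818359375), (268.51556396484375, 336.7291564941406), 2.051884412765503) [[357.20001220703125, -80.80000305175781], [369.20001220703125, -417.3999938964844], [637.5999755859375, -407.70001220703125], [625.5, -71.19999694824219]]
```

View pics/tc.png

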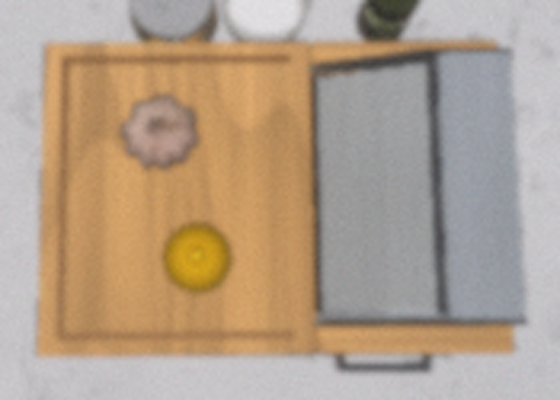

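The crop confirms the layout: the sill edge is at crop column ~313 and the flap runs from there to column 437. The lemon is at crop (197,257) and the garlic at (160,131). The board measures 232x336 mm against 230x340 given.

```bash
cat >> h.py <<'E'
PSI=np.arctan2(.0305,1); XS=np.array([np.sin(PSI),-np.cos(PSI)]); YS=np.array([np.cos(PSI),np.sin(PSI)])
SILL=np.array([507.9,-74.5])+200*XS
def st(P): d=np.atleast_2d(P)[:,:2]-SILL; return np.c_[d@XS,d@YS]
def wo(x,y): return SILL+x*XS+y*YS
def tcp(L,th,back=0): # TCP for lemon centre L (station), finger-line heading th deg, gap behind lemon
    u=np.array([np.sin(np.radians(th)),np.cos(np.radians(th))]); return wo(*(np.array(L)+(18.75-back)*u))
E
python3 - <<'E'
from h import *
print("sill",SILL, "XS",XS)
f=lambda a:[[185+a[0]/3.2,160+a[1]/3.2]]
for nm,a,z in [("flapcorner far",(313,70),120),("flapcorner near",(320,320),120),("hood far edge",(435,55),172),("hood near",(445,315),172),("garlic",(160,131),148),("boardend far",(497,42),120),("boardend near",(514,352),120)]:
    print(nm,st(cast("top",f(a),z)).round(1))
L=st((464.1,-187.5))[0];print("lemon",L)
for l,th,b in [(L,75,8),(L,75,0),((-34,L[1]+15),75,0),((8,-5),45,0)]:
    u=XS*np.sin(np.radians(th))+YS*np.cos(np.radians(th)); print(l,th,tcp(l,th,b).round(1),"tooly ang",np.degrees(np.arctan2(u[1],u[0])).round(1))
E
```

```text
sill [ 513.99716472 -274.40703985] XS [ 0.03048582 -0.9995352 ]
flapcorner far [[-2.4 91.4]]
flapcorner near [[ -0.7 -91.7]]
hood far edge [[79.1 90.1]]
hood near [[ 78.9 -89. ]]
garlic [[-114.5   40.7]]
boardend far [[135.6 112.5]]
boardend near [[ 136.5 -114.1]]
lemon [-88.38780156 -47.22453979]
[-88.38780156 -47.22453979] 75 [ 467.2 -197.8] tooly ang -73.3
[-88.38780156 -47.22453979] 75 [ 469.5 -205.5] tooly ang -73.3
(-34, np.float64(-32.22453979186298)) 75 [ 486.2 -259.4] tooly ang -73.3
(8, -5) 45 [ 522.9 -295.4] tooly ang -43.3
```

Lemon is at station (-88,-47), garlic at (-114,41), both inside the stated ranges. Plan: straddle the lemon with the finger line turned 15° off station x. The rear finger pushes the lemon with its flat inner pad while the front finger opens the flap. Then rotate to 45° for the last push.

servo_tool([
  [[-1,0.21,-0.65,0,0,0,-0.96],[-1,0.21,-0.65,0,0,0,-0.96],[-1,0.21,-0.65,0,0,0,-0.96],[-1,0.21,-0.65,0,0,0,-0.96],[-1,0.21,-0.65,0,0,0,-0.96]],
])

```text
t: 0.52
ee_pos: [253.2, 456.8, 302.3]
orientation: [-1.176, -2.913, 0.001]
ft_force: [0.4, -0.4, 1.1]
width: 87.9
grasp_force: 0.0
```

servo_tool([
  [[-1,0.21,-0.65,0,0,0,-0.96],[-1,0.21,-0.65,0,0,0,-0.96],[-1,0.21,-0.65,0,0,0,-0.96],[-1,0.21,-0.65,0,0,0,-0.96],[-1,0.21,-0.65,0,0,0,-0.96]],
])

```text
t: 0.93
ee_pos: [295.2, 326.8, 302.5]
orientation: [-1.756, -2.605, 0.001]
ft_force: [0.4, -0.1, 0.3]
width: 87.8
grasp_force: 0.0
```

servo_tool([
  [[-1,0.21,-0.65,0,0,0,-0.96],[-1,0.21,-0.65,0,0,0,-0.96],[-1,0.21,-0.65,0,0,0,-0.96],[-1,0.21,-0.65,0,0,0,-0.96],[-1,0.21,-0.65,0,0,0,-0.96]],
])

```text
t: 1.35
ee_pos: [337.2, 196.9, 302.6]
orientation: [-2.259, -2.183, 0.0]
ft_force: [0.2, -0.4, 0.3]
width: 87.9
grasp_force: 0.0
```

servo_tool([
  [[-1,0.21,-0.65,0,0,0,-0.96],[-1,0.21,-0.65,0,0,0,-0.96],[-1,0.21,-0.65,0,0,0,-0.96],[-1,0.21,-0.65,0,0,0,-0.96],[-1,0.21,-0.65,0,0,0,-0.96]],
])

```text
t: 1.77
ee_pos: [379.2, 66.8, 302.6]
orientation: [-2.664, -1.665, 0.0]
ft_force: [0.5, 0.2, -0.2]
width: 87.7
grasp_force: 0.0
```

servo_tool([
  [[-1,0.21,-0.65,0,0,0,-0.96],[-1,0.21,-0.65,0,0,0,-0.96],[-1,0.21,-0.65,0,0,0,-0.96],[-1,0.21,-0.65,0,0,0,-0.96],[-1,0.21,-0.65,0,0,0,-0.96]],
])

```text
t: 2.18
ee_pos: [421.2, -63.2, 302.6]
orientation: [-2.952, -1.074, 0.0]
ft_force: [0.1, 0.6, 1.2]
width: 87.7
grasp_force: 0.0
```

servo_tool([
  [[-1,0.22,-0.66,0,0,0,-0.93],[-1,0.22,-0.66,0,0,0,-0.93],[-1,0.22,-0.66,0,0,0,-0.93],[-1,0.22,-0.66,0,0,0,-0.93],[-1,0.22,-0.66,0,0,0,-0.93]],
])

```text
t: 2.6
ee_pos: [465.2, -195.2, 302.4]
orientation: [-3.108, -0.458, 0.001]
ft_force: [0.7, 0.4, 0.8]
width: 87.9
grasp_force: 0.0
```

servo_tool([
  [[-1,0,0,-0.7,0,0,0],[-1,0,0,-0.7,0,0,0],[-1,0,0,0,0,0,0]],
])

```text
t: 2.85
ee_pos: [462.6, -193.2, 242.4]
orientation: [-3.103, -0.462, 0.011]
ft_force: [-1.2, 1.2, -0.4]
width: 87.5
grasp_force: 0.0
```

```bash
python3 - <<'E'
from h import *
from workcell import readout
o=readout.get_obs();print(o['t'],o['ee_pos'],o['orientation'],o['qpos'].round(2))
b=vision.get_image("side")[:,:,::-1];cv2.imwrite("pics/s1.png",b);a=vision.get_image("top")[:,:,::-1]
f=lambda i:cv2.resize(np.ascontiguousarray(i[150:310,170:390]),(700,509))
cv2.imwrite("pics/s1c.png",f(b));cv2.imwrite("pics/t1.png",a)
E
```

```text
2.85 [ 462.64375845 -193.23765967  242.35619327] [-3.10294094 -0.46195823  0.01099929] [-0.42  0.33  1.94 -0.    0.88  0.86]
```

View pics/s1c.png

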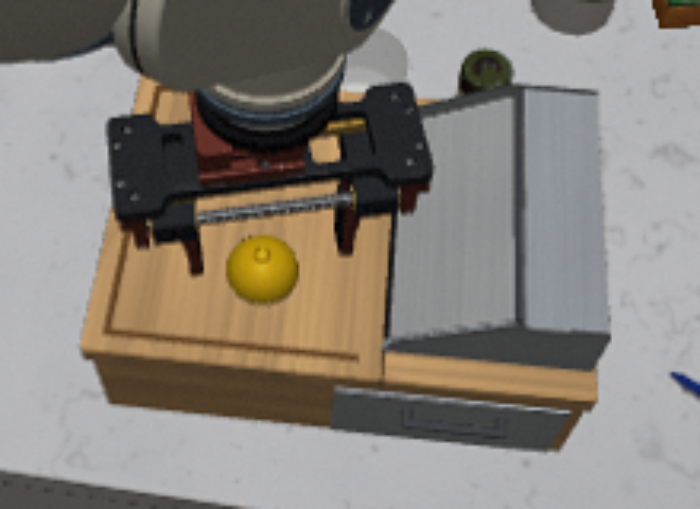

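The side crop shows the fingers above the board, tips at about crop (195,265) and (347,250), straddling the lemon at (262,268). The flap is shut. I'll check the predicted tip pixels against this.

servo_tool([
  [[-1,0,0,0,0,0,0]],
])

```text
t: 3.03
ee_pos: [465.7, -193.8, 247.7]
orientation: [3.107, 0.465, 0.001]
ft_force: [0.1, 0.1, -0.6]
width: 87.7
grasp_force: 0.0
```

```bash
python3 - <<'E'
from h import *
from workcell import readout
o=readout.get_obs();p=o['ee_pos'];print(o['t'],p,o['orientation'])
from scipy.spatial.transform import Rotation as R
p=np.array([462.64,-193.24,242.36]);r=R.from_rotvec([-3.10294094,-0.46195823,0.01099929])
for s in(-50.75,50.75):
    P=p+r.apply([0,s,80]);q=proj("side",P)[0];print(P.round(1),st(P).round(1),((q-[170,150])*3.18).round())
print(st(p))
E
```

```text
3.0333 [ 465.68538805 -193.77571848  247.68986905] [3.10656736e+00 4.64705027e-01 1.19356608e-03]
[ 447.3 -144.4  162.6] [[-132.   -62.8]] [189. 259.]
[ 476.8 -241.5  162.1] [[-34.  -36.2]] [344. 239.]
[[-82.69497881 -48.85884981]]
```

Predicted tips match to a few pixels, and the lemon lies on the finger line to within 1 mm. Descending to tips ~6 mm over the board.

servo_tool([
  [[-1,0,0,-0.3,0,0,0],[-1,0,0,-0.3,0,0,0],[-1,0,0,-0.25,0,0,0],[-1,0,0,-0.15,0,0,0],[-1,0,0,0,0,0,0]],
])

```text
t: 3.45
ee_pos: [465.1, -193.5, 206.4]
orientation: [-3.107, -0.465, 0.001]
ft_force: [-0.7, -0.2, 0.0]
width: 87.9
grasp_force: 0.0
```

servo_tool([
  [[-1,0.036,-0.12,0,0,0,0],[-1,0.036,-0.12,0,0,0,0],[-1,0.036,-0.12,0,0,0,0],[-1,0.036,-0.12,0,0,0,0],[-1,0.036,-0.12,0,0,0,0]],
])

```text
t: 3.87
ee_pos: [472.7, -218.4, 207.1]
orientation: [-3.107, -0.463, -0.001]
ft_force: [-0.3, 0.2, 2.3]
width: 87.7
grasp_force: 0.9
```

servo_tool([
  [[-1,0.036,-0.12,0,0,0,0],[-1,0.036,-0.12,0,0,0,0],[-1,0.036,-0.12,0,0,0,0],[-1,0.036,-0.12,0,0,0,0],[-1,0.018,-0.06,0,0,0,0]],
])

```text
t: 4.28
ee_pos: [479.1, -240.0, 206.6]
orientation: [-3.107, -0.464, 0.0]
ft_force: [-0.2, 2.3, 1.9]
width: 87.8
grasp_force: 1.3
```

```bash
cat > look.py <<'E'
import sys
from h import *
from workcell import readout
from scipy.spatial.transform import Rotation as R
o=readout.get_obs();p=o['ee_pos'];r=R.from_rotvec(o['orientation'])
print(o['t'],p.round(1),o['ft_force'].round(1));print("M",st(p).round(1),"B",st(p+r.apply([0,-50.75,80])).round(1),"A",st(p+r.apply([0,50.75,80])).round(1))
y=r.apply([0,1,0]);u=np.array([y[:2]@XS,y[:2]@YS]);print("theta",np.degrees(np.arctan2(u[0],u[1])).round(1))
b=np.ascontiguousarray(vision.get_image("side")[:,:,::-1]);k=sys.argv[1]
hsv=cv2.cvtColor(b,cv2.COLOR_BGR2HSV);H,S,V=hsv.transpose(2,0,1).astype(int)
roi=np.zeros(H.shape,bool);roi[165:295,195:365]=1
c=blob(roi&(H>17)&(H<32)&(S>200));W=cast("side",c,132)[:,:2].astype(np.float32)
ctr,rad=cv2.minEnclosingCircle(W);L=st(ctr)[0];M=st(p)[0]
print("lemon",L.round(1),rad,"along u from M",((L-M)@u).round(1),"perp",((L-M)@[u[1],-u[0]]).round(1))
cv2.imwrite(f"pics/{k}.png",cv2.resize(b[150:310,170:390],(700,509)))
E
python3 look.py p1
```

```text
4.2833 [ 479.1 -240.   206.6] [-0.2  2.3  1.9]
M [[-35.5 -33.9]] B [[-84.4 -47.2]] A [[ 13.5 -20.5]]
theta 74.8
lemon [-54.  -39.6] 23.99718475341797 along u from M -19.4 perp 0.7
```

View pics/p1.png

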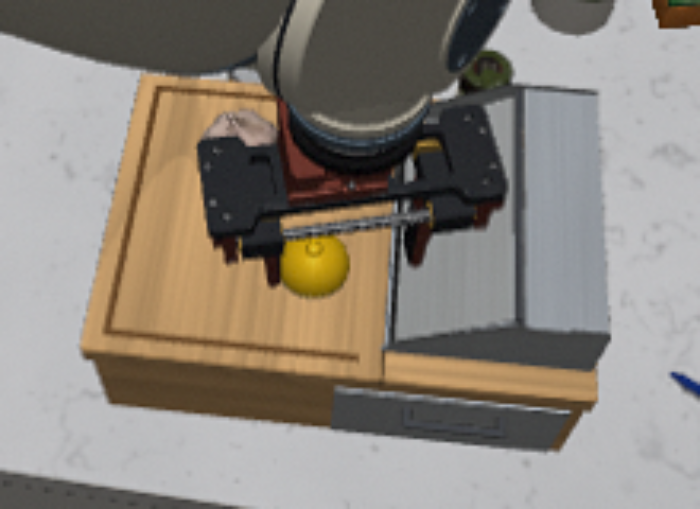

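The lemon rests against the rear finger at crop (315,265), station (-54,-40). The front finger has just reached the flap. Next I compute the steps for the turning push.

```bash
python3 - <<'E'
from h import *
uu=lambda t:np.array([np.sin(np.radians(t)),np.cos(np.radians(t))])
L=np.array([-54.,-39.6]);M=L+18.75*uu(75);th=75
for k in range(19):
    dt=0 if k<4 else (3 if k<14 else 0)
    th-=dt; L=L+(4.5 if k<14 else 4)*uu(th); m=L+18.75*uu(th); d=m-M; M=m
    A=L+69.25*uu(th); f=A[0]+6.75*uu(th)[0]+10*uu(th)[1]
    w=(d[0]*XS+d[1]*YS)/40
    print(k,"row",w.round(3),"turn",dt/5,"L",L.round(),"Afront",f.round(),"Ay",A[1].round())
E
```

```text
0 row [ 0.032 -0.108] turn 0.0 L [-50. -38.] Afront 26.0 Ay -21.0
1 row [ 0.032 -0.108] turn 0.0 L [-45. -37.] Afront 31.0 Ay -19.0
2 row [ 0.032 -0.108] turn 0.0 L [-41. -36.] Afront 35.0 Ay -18.0
3 row [ 0.032 -0.108] turn 0.0 L [-37. -35.] Afront 39.0 Ay -17.0
4 row [ 0.061 -0.098] turn 0.6 L [-32. -34.] Afront 43.0 Ay -12.0
5 row [ 0.066 -0.095] turn 0.6 L [-28. -32.] Afront 46.0 Ay -7.0
6 row [ 0.071 -0.091] turn 0.6 L [-24. -30.] Afront 49.0 Ay -2.0
7 row [ 0.076 -0.087] turn 0.6 L [-20. -28.] Afront 52.0 Ay 3.0
8 row [ 0.08  -0.083] turn 0.6 L [-16. -26.] Afront 55.0 Ay 9.0
9 row [ 0.085 -0.079] turn 0.6 L [-12. -23.] Afront 57.0 Ay 14.0
10 row [ 0.089 -0.074] turn 0.6 L [ -9. -21.] Afront 59.0 Ay 20.0
11 row [ 0.092 -0.07 ] turn 0.6 L [ -5. -18.] Afront 60.0 Ay 26.0
12 row [ 0.096 -0.065] turn 0.6 L [ -2. -15.] Afront 61.0 Ay 31.0
13 row [ 0.099 -0.06 ] turn 0.6 L [  1. -12.] Afront 62.0 Ay 37.0
14 row [ 0.073 -0.069] turn 0.0 L [ 4. -9.] Afront 65.0 Ay 40.0
15 row [ 0.073 -0.069] turn 0.0 L [ 7. -6.] Afront 68.0 Ay 43.0
16 row [ 0.073 -0.069] turn 0.0 L [10. -3.] Afront 71.0 Ay 46.0
17 row [ 0.073 -0.069] turn 0.0 L [13. -0.] Afront 73.0 Ay 49.0
18 row [ 0.073 -0.069] turn 0.0 L [15.  2.] Afront 76.0 Ay 51.0
```

servo_tool([
  [[-1,0.032,-0.108,0,0,0,0],[-1,0.032,-0.108,0,0,0,0],[-1,0.032,-0.108,0,0,0,0],[-1,0.032,-0.108,0,0,0,0]],
])

```text
t: 4.67
ee_pos: [484.1, -257.0, 206.6]
orientation: [-3.107, -0.464, 0.0]
ft_force: [0.3, 2.3, 0.4]
width: 87.7
grasp_force: 1.1
```

servo_tool([
  [[-1,0.06,-0.098,0,0,0,0.6],[-1,0.066,-0.095,0,0,0,0.6],[-1,0.071,-0.091,0,0,0,0.6],[-1,0.076,-0.087,0,0,0,0.6],[-1,0.08,-0.083,0,0,0,0.6]],
])

```text
t: 5.08
ee_pos: [497.7, -275.0, 206.4]
orientation: [-3.018, -0.869, 0.002]
ft_force: [-2.7, 3.8, 1.9]
width: 88.1
grasp_force: 1.8
```

```bash
python3 look.py p2
```

```text
5.0833 [ 497.7 -275.   206.4] [-2.7  3.8  1.9]
M [[  0.1 -16.3]] B [[-43.7 -42.1]] A [[43.8  9.3]]
theta 59.6
lemon [-16.9 -27.6] 24.4830265045166 along u from M -20.4 perp 1.2
```

View pics/p2.png

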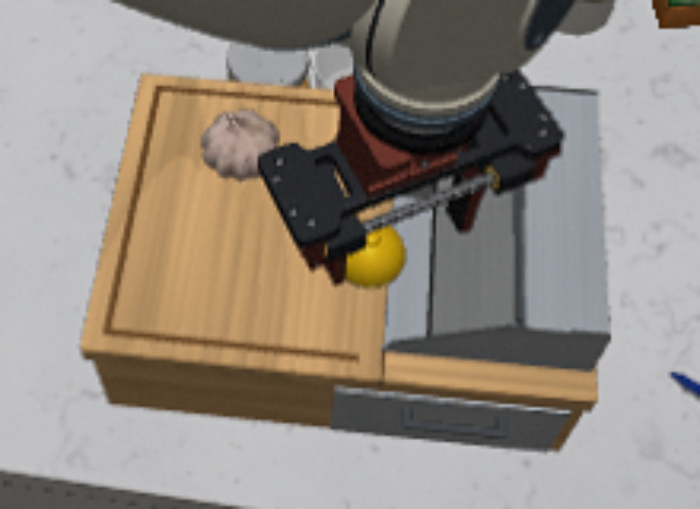

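The flap is open with the front finger on it, and the lemon at crop (372,257) is against the rear finger at station (-17,-28), as planned. The garlic has not moved. Continuing.

servo_tool([
  [[-1,0.085,-0.079,0,0,0,0.6],[-1,0.089,-0.074,0,0,0,0.6],[-1,0.092,-0.07,0,0,0,0.6],[-1,0.096,-0.065,0,0,0,0.6],[-1,0.099,-0.06,0,0,0,0.6]],
])

```text
t: 5.55
ee_pos: [515.9, -288.6, 206.3]
orientation: [-2.879, -1.254, 0.002]
ft_force: [-3.1, 3.4, 1.2]
width: 87.2
grasp_force: 2.0
```

servo_tool([
  [[-1,0.073,-0.069,0,0,0,0],[-1,0.073,-0.069,0,0,0,0],[-1,0.073,-0.069,0,0,0,0],[-1,0,0,0,0,0,0],[-1,0,0,0,0,0,0]],
])

```text
t: 5.97
ee_pos: [525.0, -296.8, 206.1]
orientation: [-2.881, -1.25, 0.001]
ft_force: [-1.7, 3.7, -0.5]
width: 87.7
grasp_force: 2.0
```

```bash
python3 look.py p3
```

```text
5.9667 [ 525.  -296.8  206.1] [-1.7  3.7 -0.5]
M [[22.7 10.3]] B [[-13.2 -25.7]] A [[58.4 46.2]]
theta 44.9
lemon [ 17.2 -31.9] 21.527053833007812 along u from M -33.8 perp 25.9
```

View pics/p3.png

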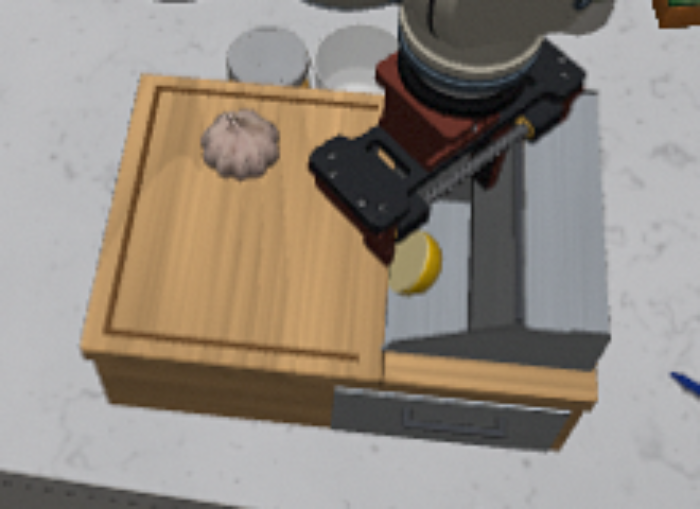

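The lemon half has tipped over the sill into the bin, at crop (415,263) with its cut face showing, while the finger still holds the flap. The smaller apparent size suggests it is on the bin floor. I'll let it settle, then withdraw backwards so the flap shuts.

servo_tool([
  [[-1,0,0,0,0,0,0],[-1,0,0,0,0,0,0],[-1,0,0,0,0,0,0],[-1,0,0,0,0,0,0],[-1,0,0,0,0,0,0]],
])

```text
t: 6.43
ee_pos: [525.2, -296.9, 206.6]
orientation: [-2.881, -1.252, 0.0]
ft_force: [-1.2, 4.4, -2.4]
width: 87.8
grasp_force: 2.0
```

```bash
python3 look.py p4; python3 - <<'E'
from h import *
b=cv2.imread("pics/p4.png");H,S,V=cv2.cvtColor(b,cv2.COLOR_BGR2HSV).transpose(2,0,1).astype(int)
a=cv2.imread("pics/p3.png");print("diff near lemon",np.abs(a.astype(int)-b)[220:310,380:460].mean())
for z in(30,60,100):print(z,st(cast("side",[[170+412/3.18,150+263/3.18]],z)).round(1))
E
```

```text
6.4333 [ 525.2 -296.9  206.6] [-1.2  4.4 -2.4]
M [[22.8 10.5]] B [[-12.9 -25.5]] A [[58.5 46.5]]
theta 44.8
lemon [ 26.4 -72.4] 9.999999747378752e-05 along u from M -56.3 perp 60.9
diff near lemon 26.282222222222224
30 [[19.8 20.9]]
60 [[17.8  5. ]]
100 [[ 15.2 -16.2]]
```

View pics/p4.png

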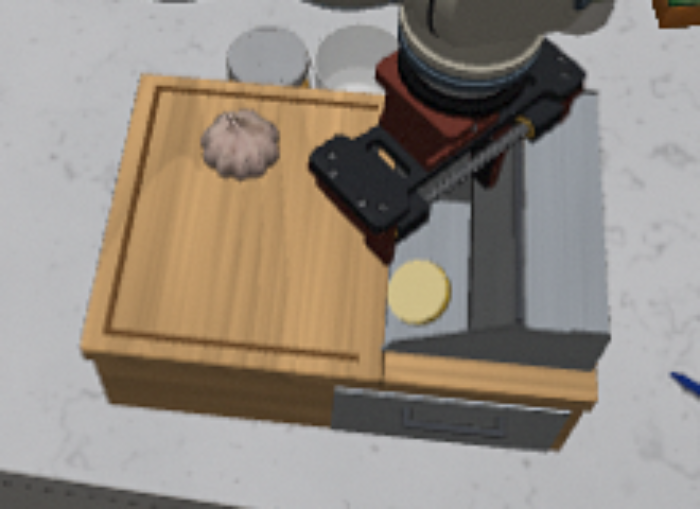

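The lemon now lies on the bin floor cut face up at crop (418,292), about 42 mm over the worktop, clear of the flap. Withdrawing.

servo_tool([
  [[-1,-0.2,0.19,0,0,0,0],[-1,-0.25,0.24,0,0,0,0],[-1,-0.25,0.24,0,0,0,0],[-1,-0.25,0.24,0,0,0,0],[-1,-0.25,0.24,0,0,0,0]],
])

```text
t: 6.9
ee_pos: [477.9, -251.5, 207.9]
orientation: [2.877, 1.251, 0.004]
ft_force: [0.9, -0.1, 1.9]
width: 87.6
grasp_force: 0.5
```

servo_tool([
  [[-1,-0.25,0.24,0,0,0,0],[-1,-0.25,0.24,0,0,0,0],[-1,-0.2,0.19,0,0,0,0],[-1,0,0,0.3,0,0,0],[-1,0,0,0.5,0,0,0]],
])

```text
t: 7.32
ee_pos: [448.1, -223.7, 238.1]
orientation: [-2.88, -1.253, 0.002]
ft_force: [0.8, -0.3, 0.5]
width: 87.8
grasp_force: 0.0
```

servo_tool([
  [[-1,-0.1,0.4,0.5,0,0,0],[-1,-0.1,0.4,0.5,0,0,0],[-1,-0.1,0.4,0.3,0,0,0],[-1,0,0,0,0,0,0],[-1,0,0,0,0,0,0]],
])

```text
t: 7.73
ee_pos: [437.8, -176.3, 291.7]
orientation: [2.877, 1.253, 0.004]
ft_force: [0.5, 0.6, 1.3]
width: 88.0
grasp_force: 0.0
```

```bash
python3 - <<'E'
from h import *
from workcell import readout
b=np.ascontiguousarray(vision.get_image("side")[:,:,::-1]);t=np.ascontiguousarray(vision.get_image("top")[:,:,::-1])
f=lambda i:cv2.resize(i[140:310,170:390],(400,309))
cv2.imwrite("pics/p5.png",np.hstack([f(b),f(t)]))
o=readout.get_obs();print(o['t'],o['ee_pos'],o['ft_force'])
E
```

```text
7.8333 [ 437.47190894 -176.70752649  290.45742019] [-0.14675311 -0.79014759  0.14710089]
```

View pics/p5.png

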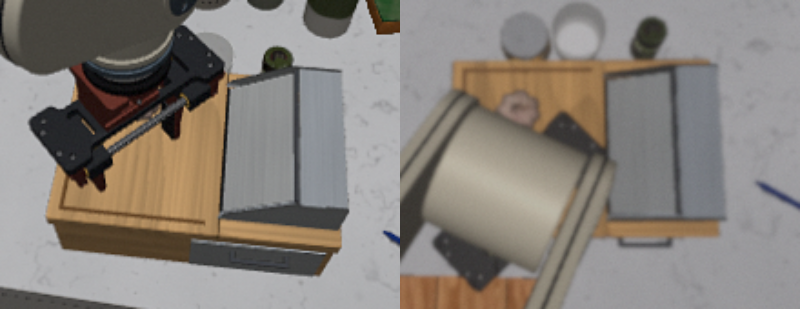

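Both views show the flap shut, no lemon on the board, and the garlic and jars in place. I'll wait about a second for the lemon to come to rest, then hand in.

servo_tool([
  [[-1,0,0,0,0,0,0],[-1,0,0,0,0,0,0],[-1,0,0,0,0,0,0],[-1,0,0,0,0,0,0],[-1,0,0,0,0,0,0]],
])

```text
t: 8.25
ee_pos: [437.3, -176.4, 290.3]
orientation: [-2.881, -1.252, 0.001]
ft_force: [-0.6, 0.3, 0.7]
width: 87.8
grasp_force: 0.0
```

servo_tool([
  [[-1,0,0,0,0,0,0],[-1,0,0,0,0,0,0],[-1,0,0,0,0,0,0],[-1,0,0,0,0,0,0],[-1,0,0,0,0,0,0]],
])

```text
t: 8.67
ee_pos: [437.4, -176.2, 290.7]
orientation: [2.881, 1.253, 0.0]
ft_force: [-0.3, -0.4, -0.3]
width: 87.4
grasp_force: 0.0
```

servo_tool([
  [[-1,0,0,0,0,0,0],[-1,0,0,0,0,0,0],[-1,0,0,0,0,0,0],[-1,0,0,0,0,0,0],[-1,0,0,0,0,0,0]],
])

```text
t: 9.08
ee_pos: [437.3, -176.2, 290.7]
orientation: [2.881, 1.253, 0.0]
ft_force: [0.1, -0.5, 0.2]
width: 87.7
grasp_force: 0.0
```

servo_tool([
  [[-1,0,0,0,0,0,0],[-1,0,0,0,0,0,0],[-1,0,0,0,0,0,0],[-1,0,0,0,0,0,0],[-1,0,0,0,0,0,0]],
])

```text
t: 9.5
ee_pos: [437.3, -176.2, 290.7]
orientation: [2.881, 1.253, -0.0]
ft_force: [0.3, 0.3, -0.4]
width: 87.9
grasp_force: 0.0
```

servo_tool([
  [[-1,0,0,0,0,0,0],[-1,0,0,0,0,0,0],[-1,0,0,0,0,0,0],[-1,0,0,0,0,0,0],[-1,0,0,0,0,0,0]],
])

```text
t: 9.92
ee_pos: [437.3, -176.2, 290.7]
orientation: [-2.881, -1.253, 0.0]
ft_force: [0.0, -0.4, 0.4]
width: 88.0
grasp_force: 0.0
```

```bash
python3 -c "
from workcell import close_job
print(close_job())"
```

```text
the job is handed in; nothing more can be done
None
```

The lemon half was pushed over the sill into the scrap bin while the other finger held the flap open; the last pictures show the flap shut and the garlic and jars in place, and the job was handed in at about 10 s with no verdict returned.

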